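Reverse the ratchet and tighten the brass bolt

TASK

The red-handled ratchet wrench, seated on the brass bolt, is set to loosen. Flip its yellow direction lever fully over clockwise (to tighten), swing the handle back anticlockwise to its stop post, where it must click round freely without unscrewing the bolt, and then swing it clockwise all the way to the other stop post so that it drives the bolt tighter. Leave the lever on tighten, let go, and leave the blue-handled ratchet alone.

Things in the scene. Friction and masses are not known exactly. Their poses are not given: they have to be found in the camera images.
- red_pivot (a point): Top centre of the round steel head (60 mm wide) of the RED-handled ratchet wrench, 88 mm above the table, on the fixed upright axis of handle, lever and bolt. It sits on a brass bolt flange (78 mm wide) in a block on a 150 mm square plate and does not lift off. Two yellow stop posts (10 mm thick, tops 92 mm up, 62 mm from the axis) flank the handle's neck.
- red_lever_tip (a point): Centre of the yellow thumb fin of the red wrench's direction lever, 102 mm up, 37 mm from the axis, on the side away from the handle. The fin is 22 mm long (26 to 48 mm from the axis), 10 mm thick and 22 mm high (91 to 113 mm up), 3 mm above the head's top. About 1 N sideways moves it; it stays where left.
- red_grip (a point): Centre of the red plastic handle grip, 73 mm above the table, 117.5 mm from the axis; the grip is 85 mm long (75 to 160 mm from the axis), 26 mm wide and 22 mm high (62 to 84 mm above the table). Free-wheeling takes about 2 N at the grip, driving the bolt about 4 N.
- red_lever (a joint): Direction lever of the red wrench relative to the wrench, rad: 0 = fully anticlockwise seen from above (loosen, where it starts), 0.9 = fully clockwise (tighten); half-way it locks both ways.
- red_handle (a joint): Swing of the red handle, rad, growing clockwise seen from above: -0.6 at the anticlockwise stop post, +0.6 at the clockwise one. It turns level about the axis.
- red_bolt (a joint): Turn of the brass bolt, rad, 0 at the start, growing clockwise (tightening); a white paint mark on its flange shows it. The ratchet has 18 teeth, so up to 0.35 rad of handle swing is lost before it takes up; it gives back about 0.05 rad when let go.
- blue_lever_tip (a point): Lever fin of a second wrench of the same make and size with a BLUE handle on a steel bolt: a bystander, not to be moved.

How it is judged:
By the outcome, as a careful person would: the job done as asked, in the order asked, and still so for the second after the job is handed in, with the robot touching nothing.
It also fails if it takes over 67 s, if anything falls off the work surface, if the arm or the gripper's body presses on something with over 40 N, if the wrist force passes 120 N, or if a joint passes its speed limit or range.

ROBOT

A 6-joint arm with a two-finger parallel gripper is mounted at the origin on the work surface. World frame = base frame: x ahead of the robot, y to its left, z up, the work surface at z = 0. Lengths are in m, angles in degrees, forces in N, time in s.
With the tool pointing down it reaches from about 0.4 to 0.825 m from the base axis. Payload 7 kg.
Tool frame: the origin (TCP) lies midway between the tips of the shut fingers; the grasp point (between the pads) lies 19 mm behind it; z points along the fingers, y is the line along which they close (so a half turn about z gives the same grasp; the last joint's range is limited). The gripper opens to 88 mm and grips with 3 to 60 N. Pads are 19 mm wide; open, the fingers measure 130 mm over their backs; the gripper's body (78 mm by 193 mm) begins 47 mm behind the grasp point.
Start: joints at [80.048, 20.546, 0.682, 0, -70.136, -16.507], TCP at [0.301, 0.604, 0.227] pointing down, gripper open.
Joint ranges: [-176.03, 176.03], [-82.01, 121.73], [-58.28, 71.71], [-173.87, 95.51], [-174.79, -0.11], [-173.66, 173.66]. Speed limits (degrees/s): [136.94, 136.94, 172.46, 180, 180, 180].

INTERFACE

Orientations are given as a 3x3 rotation matrix whose columns are the frame's x, y, z axes.
In Python, from rig import robot gives the robot as it stands. Calls block until the motion is done:
- robot.goto(position, orientation): joint-space move of the TCP to a pose.
- robot.servo_line(position, ori=None, speed=0.15): straight line of the TCP; ori=None keeps the orientation; speed is the mean speed in m/s.
- robot.movej(angles): joint-space move.
- robot.move_gripper(opening): opening from 0.0 (shut) to 1.0 (fully open); the grip force is fixed at half the most; returns when the fingers have stopped.
- robot.dwell(seconds).
- robot.ik(position, orientation): joint angles nearest the present ones, or None.
- robot.grab_frame(name): name is "side" or "top" or "wrist"; returns (picture, depth): 420x560x3 uint8, red, green, blue; 420x560 float32, m along the optical axis (not along the pixel's ray), 0 where there is no reading.
- robot.camera_info(name): a dict with "vfov" (degrees; the focal length in pixels is half the picture's height over the tangent of half this angle, whatever the lens; pixels are square), "cx", "cy" (the principal point, pixels), "view" (4x4, takes a point from world to camera coordinates); the wrist camera has in their place "T_tool_cam" (4x4, takes a point from camera to tool coordinates, whose origin is the TCP and whose axes are the flange's). Camera axes: x right, y down, z forward; pixel columns grow to the right and rows downward; lengths in m; the calibration is good to about 2 mm. A picture is of the moment at which its call begins: read the wrist's pose just before it. camera_info takes no time and is no camera call.
A pose or a line that the arm cannot do raises robot.Unreachable and nothing moves.
- robot.job_done(): hands the job in; it is judged then, once.
Readings, each from a call of its own:
- robot.read_t(): time.
- robot.read_qpos(): joint angles.
- robot.read_qvel(): joint speeds.
- robot.read_effort(): joint torques, N m.
- robot.read_position(): TCP position.
- robot.read_tcp_rot(): TCP orientation.
- robot.read_force(): force on the tool from outside, world axes, zero at the start.
- robot.read_ft_torque(): the same for the moment, N m.
- robot.read_grip_width(): opening from 0.0 (shut) to 1.0 (fully open).
- robot.read_finger_force(): force on a finger pad.
Only numpy, scipy, OpenCV 4.12 (cv2) and the standard library are available. Lean on these libraries where they do the work, as an engineer would, in place of code of your own. Each camera call takes 0.05 s, during which the arm holds its last target. There are 200 camera calls.

## Working session

There is one attempt and no reset: what is moved stays moved. The work goes in short steps, each a Python script; the robot and the scene stay as the last script left them, time stands still between calls to the robot, and variables do not carry over. Pictures are saved under pics/ and viewed, at most 10 in all, crops included, and the job is handed in when it is done.

```bash
mkdir -p pics; ls; python3 - <<'E'
from rig import robot
import cv2,numpy as np
for n in ["top","side"]:
    p,d=robot.grab_frame(n); cv2.imwrite(f"pics/{n}0.png",p[:,:,::-1]); np.savez(f"{n}0.npz",p=p,d=d)
    print(n,robot.camera_info(n))
print(robot.read_t())
E
```

```text
pics
top {'vfov': 43.79835226269707, 'cx': 288.66135375627005, 'cy': 221.46839913186153, 'view': array([[-0.00745093, -0.99995677,  0.00556181, -0.00836064],
       [-0.99270664,  0.00672742, -0.12036726,  0.52303589],
       [ 0.12032464, -0.00641809, -0.99271385,  1.00592761],
       [ 0.        ,  0.        ,  0.        ,  1.        ]])}
side {'vfov': 57.93976618171763, 'cx': 278.6541114919755, 'cy': 210.38047945967597, 'view': array([[-0.85975052, -0.51060386,  0.01061824,  0.44892198],
       [-0.29449136,  0.47866138, -0.82713852,  0.24625952],
       [ 0.41725758, -0.71425975, -0.56189779,  0.63061914],
       [ 0.        ,  0.        ,  0.        ,  1.        ]])}
0.1
```

View pics/top0.png

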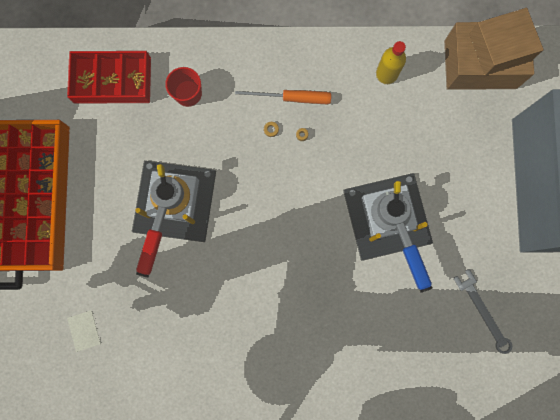

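The red wrench's head is at about (167,192), its lever at (161,171) and its grip at (149,253). The blue wrench is well to the right. Next I'll enlarge this area.

```bash
cat > h.py <<'E'
import numpy as np,cv2
from rig import robot
def pix2w(n,u,v,z):
    c=robot.camera_info(n); f=210/np.tan(np.radians(c['vfov']/2)); V=c['view']
    r=V[:3,:3].T@np.array([(u-c['cx'])/f,(v-c['cy'])/f,1]); o=-V[:3,:3].T@V[:3,3]
    return o+r*(z-o[2])/r[2]
E
python3 - <<'E'
import cv2
p=cv2.imread('pics/top0.png')[150:290,110:250]; cv2.imwrite('pics/top0c.png',cv2.resize(p,None,fx=4.2,fy=4.2,interpolation=cv2.INTER_CUBIC))
from h import *
for n,u,v,z in [("head",166,192,.088),("lever",160.5,171,.102),("grip",149,253,.073),("gripend",142.5,275,.073)]:
    print(n,pix2w("top",u,v,z).round(4))
E
```

```text
head [0.5737 0.2194 0.088 ]
lever [0.6111 0.2273 0.102 ]
grip [0.4597 0.2525 0.073 ]
gripend [0.4184 0.2637 0.073 ]
```

View pics/top0c.png

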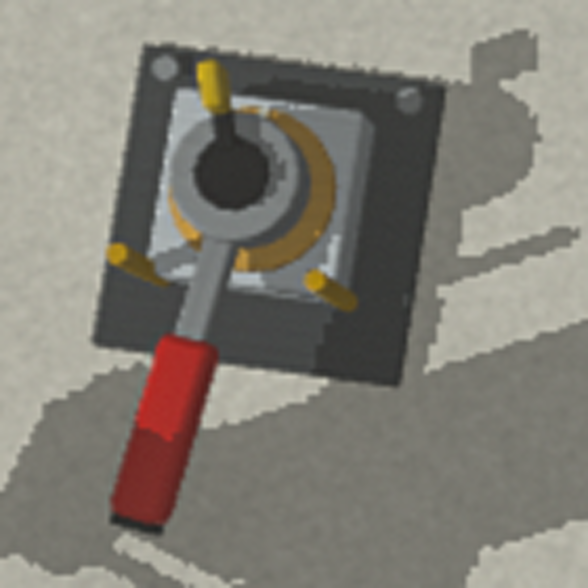

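View pics/side0.png

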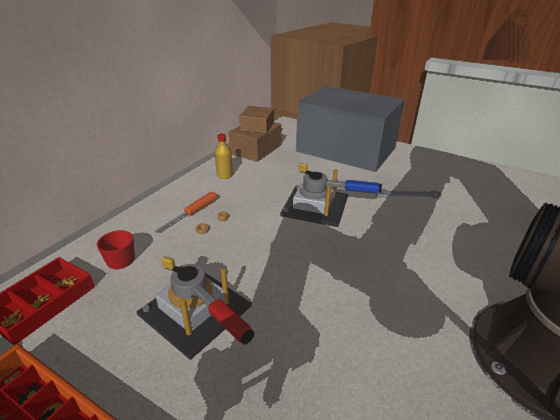

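The crop shows the head ring at about (235,174), the fin's top at (211,85) and the post tops at (117,253) and (317,280). The side view agrees. Seen from above, clockwise takes the fin right (−y) and the handle left (+y).

```bash
cat >> h.py <<'E'
def R(a,s=1):  # tool down, y along s*tangent of radial direction at angle a (rad, ccw)
    y=s*np.array([-np.sin(a),np.cos(a),0]); z=np.array([0,0,-1.]); return np.stack([np.cross(y,z),y,z],1)
def polar(c,r,a,z): return np.array([c[0]+r*np.cos(a),c[1]+r*np.sin(a),z])
E
python3 - <<'E'
from h import *
q=lambda u,v,z:pix2w("top",110+u/4.2,150+v/4.2,z)
c=q(235,174,.088); print("piv",c.round(4), "side", pix2w("side",188,277,.088).round(4))
for n,u,v,z in [("fin",211,85,.113),("postL",117,253,.092),("postR",317,280,.092),("grip",180,345,.084),("gripend",138,520,.073)]:
    d=(q(u,v,z)-c)[:2]; print(n,np.hypot(*d).round(4),np.degrees(np.arctan2(d[1],d[0])).round(1))
for s in (1,-1):
  for nm,r,z,angs in [("lev",.039,.097,(14,-12,-40)),("h",.128,.062,(164,194,124))]:
    for a in angs:
      j=robot.ik(polar(c,r,np.radians(a),z),R(np.radians(a),s)); print(s,nm,a,None if j is None else np.round(j,0))
print(robot.read_tcp_rot().round(2).tolist())
E
```

```text
piv [0.5748 0.2195 0.088 ] side [0.5697 0.2286 0.088 ]
fin 0.0357 9.0
postL 0.0624 125.4
postR 0.0621 -141.8
grip 0.0803 162.7
gripend 0.1602 164.2
1 lev 14 [  38.   24.  -11.    0.  -54. -114.]
1 lev -12 [  36.   24.  -12.    0.  -54. -138.]
1 lev -40 [  35.   23.  -14.    0.  -53. -165.]
1 h 164 [ 51.  16. -31.   0. -43.  23.]
1 h 194 [ 46.  13. -35.   0. -42.  58.]
1 h 124 [ 52.  22. -21.   0. -47. -18.]
-1 lev 14 [ 38.  24. -11.   0. -54.  66.]
-1 lev -12 [ 36.  24. -12.   0. -54.  42.]
-1 lev -40 [ 35.  23. -14.   0. -53.  15.]
-1 h 164 [  51.   16.  -31.    0.  -43. -157.]
-1 h 194 [  46.   13.  -35.   -0.  -42. -122.]
-1 h 124 [ 52.  22. -21.   0. -47. 162.]
[[0.9, -0.45, -0.0], [-0.45, -0.9, -0.0], [0.0, 0.0, -1.0]]
```

The geometry fits: the posts are 62 mm from the axis, the handle is at about 164° and the fin at about 10°. I'll hover over the fin and check with the wrist camera.

```bash
cat >> h.py <<'E'
C=np.array([.5748,.2195]); rad=np.radians
def wrist(name):
    p=robot.read_position();Rm=robot.read_tcp_rot(); im,d=robot.grab_frame("wrist"); cv2.imwrite(name,im[:,:,::-1]); np.savez(name[:-3]+"npz",p=p,R=Rm,d=d)
def wp(name,u,v,z):
    k=np.load(name[:-3]+"npz"); c=robot.camera_info("wrist"); f=210/np.tan(rad(c['vfov']/2)); T=c['T_tool_cam']
    W=np.eye(4);W[:3,:3]=k['R'];W[:3,3]=k['p']; M=W@T; r=M[:3,:3]@np.array([(u-c['cx'])/f,(v-c['cy'])/f,1]); o=M[:3,3]
    return o+r*(z-o[2])/r[2]
E
python3 - <<'E'
from h import *
a=rad(10)
robot.goto(polar(C,.039,a,.17),R(a,-1)); robot.move_gripper(.32)
wrist("pics/w1.png"); print(robot.read_t(),robot.read_position(),robot.read_grip_width(),robot.read_force())
E
```

```text
3.0417 [0.61320709 0.22625094 0.16997554] 0.32291058152682245 [0.06699959 0.8202702  0.71552287]
```

View pics/w1.png

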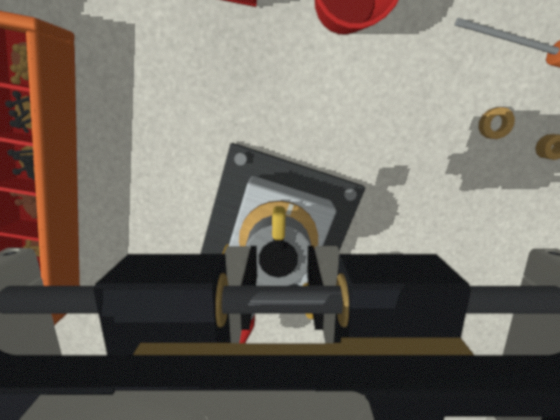

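The wrist view shows the fin at about (279,222), between and in line with the fingers, and the hub at (279,257). I'll check this numerically, then descend and flip the lever.

```bash
python3 - <<'E'
from h import *
print(wp("pics/w1.png",279,222,.108),polar(C,.037,rad(10),.1),wp("pics/w1.png",279,257,.09))
robot.servo_line(polar(C,.039,rad(10),.097),speed=.06)
F0=robot.read_force(); print(F0)
t=lambda a:np.array([-np.sin(a),np.cos(a),0])
for d in list(range(4,-40,-6))+list(range(-40,-60,-2)):
    a=rad(d); robot.servo_line(polar(C,.039,a,.097),R(a,-1),speed=.04)
    f=robot.read_force()-F0; ft=f@t(a); print(d,ft.round(2),f.round(1))
    if abs(ft)>3.5 or np.linalg.norm(f)>10: break
wrist("pics/w2.png"); print(robot.read_t())
E
```

```text
[0.61417575 0.22831111 0.108     ] [0.61123789 0.22592498 0.1       ] [0.57647406 0.22190315 0.09      ]
[0.0048206  0.62000766 0.26283124]
4 -0.3 [-0.1 -0.3 -0. ]
-2 -0.45 [-0.1 -0.4  0.2]
-8 -0.37 [ 0.8 -0.5  0.2]
-14 -0.33 [-0.5 -0.2 -1.1]
-20 0.05 [ 0.8 -0.2 -1.7]
-26 -0.36 [ 0.4 -0.6  0.2]
-32 0.96 [ 0.4  0.9 -0.1]
-38 -0.31 [ 0.2 -0.5 -0.1]
-40 -1.03 [-0.7 -0.7 -0.1]
-42 -0.38 [ 0.  -0.5  0.1]
-44 -0.31 [-0.2 -0.2  0.2]
-46 -0.02 [-0.1  0.  -1.1]
-48 0.18 [ 0.7 -0.5 -0.5]
-50 1.41 [ 1.5  0.4 -1.6]
-52 2.5 [ 1.5  2.2 -1.4]
-54 1.4 [ 0.5  1.7 -0.5]
-56 2.37 [ 1.4  2.1 -1.5]
-58 2.52 [ 1.1  3.  -0. ]
9.025
```

View pics/w2.png

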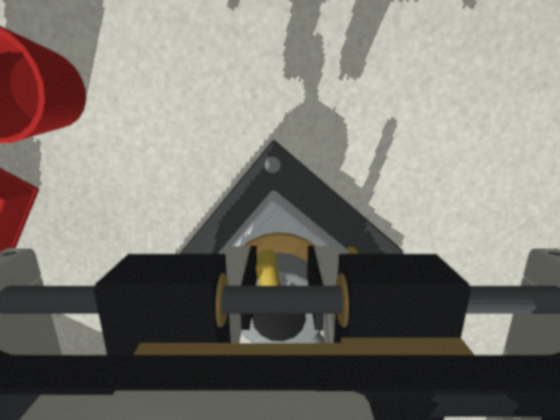

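The fin at (267,270) rests against the left pad, and the force has risen to about 2.5 N. I'll back off, rise, move clear and check how far the lever went.

```bash
python3 - <<'E'
from h import *
a=rad(-50); robot.servo_line(polar(C,.039,a,.097),R(a,-1),speed=.06)
robot.servo_line(polar(C,.039,a,.17),speed=.12)
a=rad(164); robot.goto(polar(C,.16,a,.17),R(a,1)); robot.move_gripper(.5)
p,d=robot.grab_frame("top"); cv2.imwrite("pics/t2.png",cv2.resize(p[150:290,110:250,::-1],None,fx=4.2,fy=4.2,interpolation=cv2.INTER_CUBIC))
wrist("pics/w3.png"); print(robot.read_t())
E
```

```text
11.5083
```

View pics/t2.png

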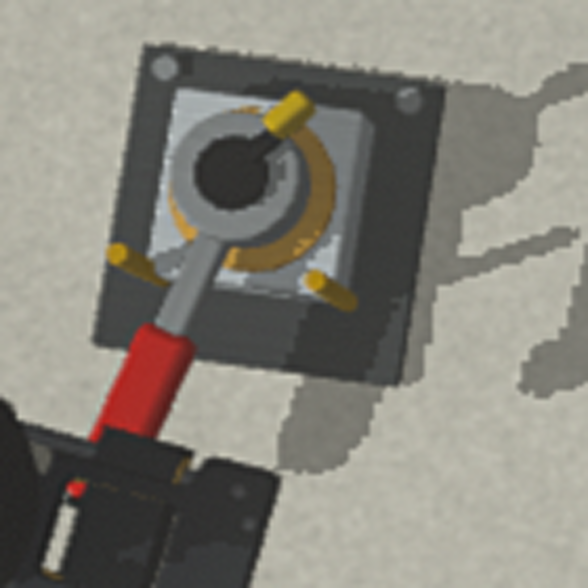

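View pics/w3.png

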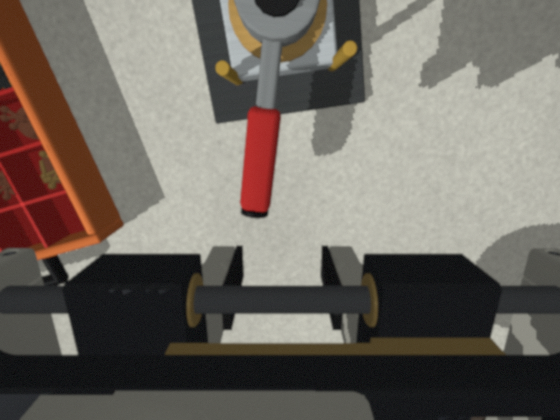

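The lever has gone over and the fin is now at (290,113) in the crop. The handle crept a few degrees clockwise. I'll work out the lever angle relative to the handle.

```bash
python3 - <<'E'
from h import *
q=lambda u,v,z:pix2w("top",110+u/4.2,150+v/4.2,z)
for n,u,v,z in [("fin",289,106,.113),("finb",291,115,.108),("gripstart",165,335,.084),("neck",190,290,.08)]:
    d=(q(u,v,z)[:2]-C); print(n,np.hypot(*d).round(4),np.degrees(np.arctan2(d[1],d[0])).round(1))
for u,v in [(264,110),(255,210)]:
    d=wp("pics/w3.png",u,v,.084)[:2]-C; print(np.hypot(*d).round(4),np.degrees(np.arctan2(d[1],d[0])).round(1))
E
```

```text
fin 0.0386 -48.3
finb 0.0366 -51.7
gripstart 0.0784 156.9
neck 0.0555 157.8
0.0784 154.1
0.1582 155.9
```

The fin is 51° clockwise of where it started and within about 1° of the expected end (0.9 rad). Next I'll straddle the grip and swing it anticlockwise to the stop.

```bash
cat >> h.py <<'E'
def swing(angs,F0,sg,thr,r=.128,z=.064,fast=None):
    for d in angs:
        a=rad(d); robot.servo_line(polar(C,r,a,z),R(a,1),speed=.07)
        f=robot.read_force()-F0; ft=sg*(f@np.array([-np.sin(a),np.cos(a),0])); print(round(float(d),1),ft.round(1),f.round(1))
        if ft>thr or np.linalg.norm(f)>30: return d
E
python3 - <<'E'
from h import *
a=rad(156.5)
robot.servo_line(polar(C,.128,a,.15),R(a,1),speed=.12); robot.servo_line(polar(C,.128,a,.064),speed=.08)
F0=robot.read_force(); np.save("F0.npy",F0); print(F0)
e=swing(list(np.arange(162,201,6))+list(np.arange(201,217,1.)),F0,-1,9)
print(e,robot.read_t())
p,d=robot.grab_frame("top"); cv2.imwrite("pics/t3.png",cv2.resize(p[150:290,110:250,::-1],None,fx=4.2,fy=4.2,interpolation=cv2.INTER_CUBIC))
E
```

```text
[ 0.65748139 -0.7446453   1.21678591]
162.0 1.3 [-0.7  1.6 -1.3]
168.0 1.4 [-0.4  1.5 -0.5]
174.0 0.8 [-0.3  0.9 -1. ]
180.0 1.8 [-0.6  1.8 -1.2]
186.0 0.6 [-0.3  0.6 -1.3]
192.0 0.0 [-0.3 -0.  -1. ]
198.0 1.2 [-0.7  1.1 -1. ]
201.0 -0.6 [ 0.6 -0.4 -0.9]
202.0 1.2 [-0.2  1.2 -1.7]
203.0 1.4 [-0.2  1.4 -1.2]
204.0 1.4 [-1.2  1.  -0.6]
205.0 1.7 [-1.   1.4 -0.9]
206.0 1.3 [-1.3  0.8 -1. ]
207.0 1.7 [-1.1  1.4 -0.4]
208.0 1.3 [-0.8  1.  -1.7]
209.0 6.3 [-3.2  5.4 -0.7]
210.0 20.4 [-12.1  16.5   0.1]
210.0 18.1083
```

View pics/t3.png

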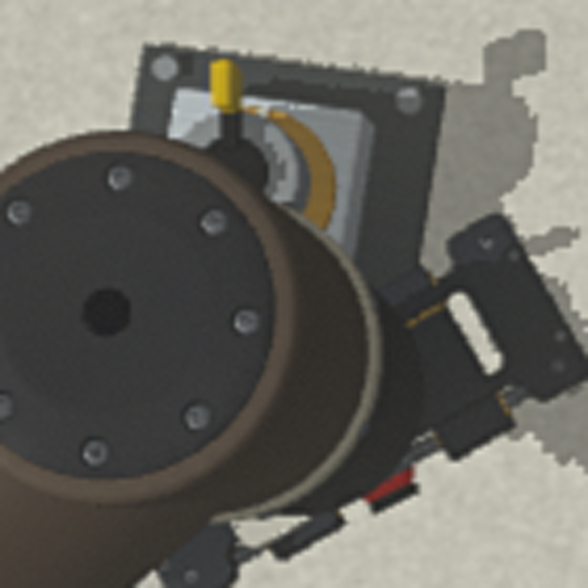

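A clear hard stop at about 206°, and the fin at (226,85) points to about 0°, as expected with the lever fully on tighten. Now clockwise to the other post, then release.

```bash
python3 - <<'E'
from h import *
F0=np.load("F0.npy")
e=swing(list(np.arange(204,141,-6.))+list(np.arange(141,122,-1.)),F0,1,14)
print(e,robot.read_t())
a=rad(e+4); robot.servo_line(polar(C,.128,a,.064),R(a,1),speed=.05); print(robot.read_force()-F0)
robot.servo_line(polar(C,.128,a,.17),speed=.12)
robot.goto([.40,.42,.25],R(a,1)); 
p,d=robot.grab_frame("top"); cv2.imwrite("pics/t4.png",cv2.resize(p[150:290,110:250,::-1],None,fx=4.2,fy=4.2,interpolation=cv2.INTER_CUBIC)); print(robot.read_t())
E
```

```text
204.0 -0.9 [ 0.3  1.1 -0.7]
198.0 -0.7 [-0.7  0.5 -1.4]
192.0 -0.6 [-0.6  0.5 -1.2]
186.0 -0.6 [-0.5  0.6 -1.2]
180.0 0.2 [-2.3 -0.2 -1.4]
174.0 1.0 [-0.7 -0.9 -1.9]
168.0 -0.2 [-0.8  0.4 -1.8]
162.0 1.0 [-0.9 -0.8 -1.5]
156.0 0.9 [-1.8 -0.2 -1.6]
150.0 1.5 [-2.1 -0.5 -1.7]
144.0 0.6 [-1.4  0.3 -1.8]
141.0 0.7 [-1.4  0.2 -2.3]
140.0 2.9 [-2.4 -1.7  0. ]
139.0 3.4 [-4.2 -0.9 -0.3]
138.0 2.8 [-4.1 -0.  -1. ]
137.0 3.4 [-4.5 -0.4 -0.7]
136.0 2.7 [-4.1  0.2 -0.9]
135.0 3.4 [-4.2 -0.6 -1.6]
134.0 3.1 [-3.8 -0.5 -2. ]
133.0 2.3 [-3.3  0.2 -1.5]
132.0 7.5 [-7.7 -2.7  1.6]
131.0 13.0 [-11.6  -6.5   7.7]
130.0 18.6 [-15.1 -10.8  11.2]
130.0 24.9167
[-2.09099001 -1.40660887 -1.09718836]
27.0083
```

View pics/t4.png

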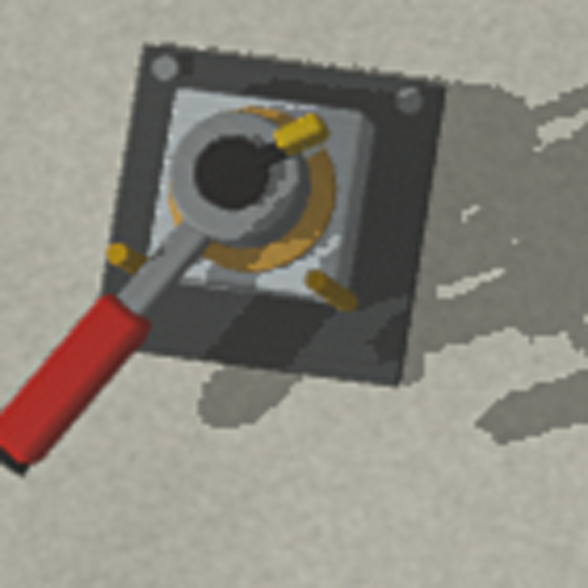

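The handle lies at the clockwise post and the lever is still on tighten, with the fin at (301,133). I'll confirm the handle angle, and check the bolt's paint mark with one before/after montage.

```bash
python3 - <<'E'
from h import *
q=lambda u,v,z:pix2w("top",110+u/4.2,150+v/4.2,z)
for n,u,v,z in [("fin",303,130,.113),("grip0",122,308,.084),("neck",160,270,.08)]:
    d=(q(u,v,z)[:2]-C); print(n,np.hypot(*d).round(4),np.degrees(np.arctan2(d[1],d[0])).round(1))
s,_=robot.grab_frame("side"); t,_=robot.grab_frame("top")
s0=np.load("side0.npz")["p"]; t0=np.load("top0.npz")["p"]
f=lambda p,y,x,h,w:cv2.resize(p[y:y+h,x:x+w,::-1],(390,290),interpolation=cv2.INTER_CUBIC)
m=np.vstack([np.hstack([f(t0,168,142,46,62),f(t,168,142,46,62)]),np.hstack([f(s0,250,145,67,90),f(s,250,145,67,90)])])
cv2.imwrite("pics/m.png",m)
E
```

```text
fin 0.0382 -67.0
grip0 0.0781 140.0
neck 0.0547 140.5
```

View pics/m.png

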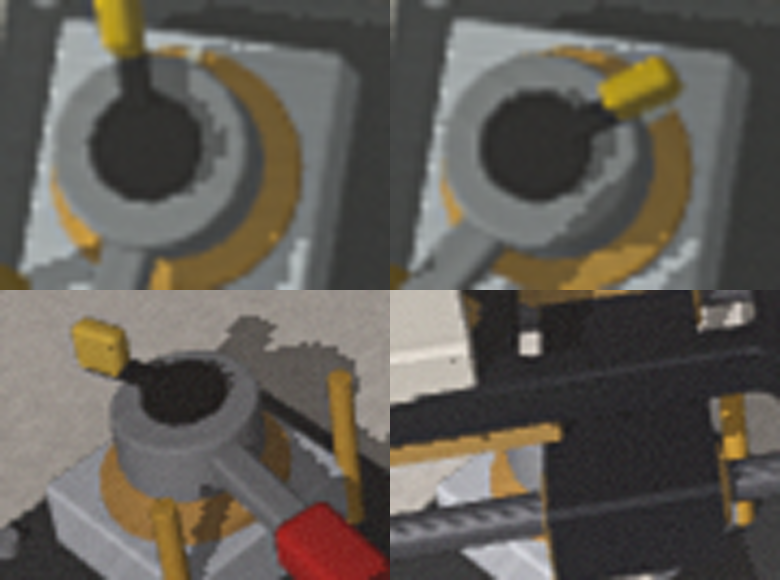

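The paint mark moved from the top (195,52) to the right, beside the fin (657,113), so the bolt was driven about 45° clockwise. The second stop felt softer and had some lift. I'll make sure that was the post and not the gripper touching the orange tray.

```bash
python3 - <<'E'
from h import *
k=np.load("top0.npz"); p0,d0=k["p"],k["d"]; p,d=robot.grab_frame("top")
# tray rim height and location, any shift
V=robot.camera_info("top")
x0,y0,w,h=0,110,75,170
g=lambda im:np.float32(cv2.cvtColor(im[y0:y0+h,x0:x0+w],cv2.COLOR_RGB2GRAY))
print("shift",cv2.phaseCorrelate(g(p0),g(p),cv2.createHanningWindow((w,h),cv2.CV_32F)), "depth diff",np.nanmedian(np.abs(d0-d)[y0:y0+h,x0:x0+w]))
c=V; f=210/np.tan(rad(c['vfov']/2)); M=np.linalg.inv(c['view'])
for v in (130,160,200,240,265):
    for u in (56,60,63):
        z=d0[v,u]; print((M@[(u-c['cx'])/f*z,(v-c['cy'])/f*z,z,1])[:3].round(3),end=" ")
    print()
E
```

```text
shift ((0.49706619078504843, -0.015136179238496084), 0.998240272945828) depth diff 0.0018607974
[0.707 0.45  0.049] [0.708 0.442 0.048] [0.713 0.443 0.031] 
[0.646 0.447 0.05 ] [0.648 0.442 0.041] [0.653 0.445 0.021] 
[0.566 0.444 0.048] [0.569 0.442 0.033] [0.572 0.443 0.016] 
[0.488 0.443 0.041] [0.49  0.444 0.02 ] [0.491 0.443 0.009] 
[0.44  0.445 0.032] [0.441 0.446 0.012] [ 0.441  0.445 -0.001]
```

The tray is only 50 mm high and sits beyond y = 0.44, so nothing reached it and the stop was the post. Handing in.

```bash
python3 -c "
from rig import robot
print(robot.read_t(),robot.read_force()); print(robot.job_done())"
```

```text
27.1583 [ 0.16833879 -0.38040299 -0.44593311]
the job is handed in; nothing more can be done
None
```

The job is handed in at 27 s: the lever is on tighten, the handle free-wheeled back to its anticlockwise stop and was then swung to its clockwise stop, driving the bolt about 45° tighter; the arm is clear and the blue wrench untouched, though flipping the lever nudged the handle about 7° clockwise before the swing back.

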